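# Close the oil filter canister and screw its lid down snug

### The job

The new filter element is in: put the red lid on the blue oil filter canister with its three ears down through the gaps between the claws, and screw it clockwise until it comes up snug on its rubber seal. Stop there: overtightening strains the plastic ears. Leave the lid on and everything else on the bench where it is.

Things in the scene. Friction and masses are not known exactly. Their poses are not given: they have to be found in the camera images.
- lid_grip (a point): centre of the crossbar of the red plastic lid, which lies right way up on the bench. Crossbar 60 mm long (x), 16 mm thick (y), 22 mm high (z, up), centre 49 mm above the lid's lowest face; below it a 20 mm stem and two 8 mm gussets leave 22 mm between crossbar and disc. Lid about 160 g.
- lid_face (a point): centre of the flat underside of the lid's disc, which sits on the seal; 41 mm below lid_grip, same axes. Disc 68 mm across, 8 mm thick (top 33 mm below lid_grip). Below this face a centring boss, 45 mm across and 8 mm deep, tapered at its end.
- lid_ear (a point): one of the lid's three ears, below the crossbar's +x end, which has a white dot on top; this point is 38.5 mm from the lid's axis, 37 mm lower than lid_grip. The others stand at 120 and 240 degrees about z. Each is 11 mm wide, 8 mm thick and ends 42 mm from the axis. Same axes as lid_grip.
- lid: the whole red lid; origin at the centre of its lowest face (underside of the boss), 49 mm below lid_grip; same axes.
- canister_seat (a point): centre of the mouth of the blue oil filter canister (fixed), 112.5 mm above the bench; z up. This is the usual height of the black rubber seal's top; the seal may stand up to 0.6 mm higher or lower (not measured). With the lid laid on, lid_face lies on the seal and lid_grip 41 mm above it. The bore for the boss is 50 mm across and 20 mm deep.
- canister_gap (a point): middle of one of the three gaps between the aluminium claws on the rim, 38.5 mm from the canister's axis along +x, at the height of canister_seat. The others are at 120 and 240 degrees about z. An ear goes straight down through a gap if within 13 degrees of its middle. Claw tops: at most 19 mm above this point, 36 to 50 mm from the axis.
- canister_ramp (a point): start of the claw next to canister_gap, 22 degrees clockwise from above (negative about z), the way the lid is screwed. The claw's underside falls 2.5 mm in 24 degrees and draws the ear down, to a stop at about 90 degrees. Free turning takes under 0.08 N m until the ears meet the ramps 30 to 74 degrees after the gap's middle (it varies with seal and ramp wear); then the moment rises steadily.
- canister: canister with claws, bolted on a 130 x 110 mm plate; origin at the plate's underside, 112.5 mm below canister_seat. Pot 72 mm across; hose ports at +-y reach 70 mm out, 58 mm up. Snug: a turning moment of about 0.4 N m; at 0.7 N m the ears are overstrained. The seal gives 1 mm per 36 N, so the lid sinks up to 1 mm while tightened. The ramps hold by friction: the lid stays as left.
- bearing: a steel ball bearing lying flat, 52 mm across, 15 mm high; origin at the centre of its underside; to be left alone.
- old_element: the used filter element, a brown pleated cylinder with steel ends, 52 mm across, 90 mm high, standing; origin at the centre of its underside; to be left alone.
- pulley: an aluminium toothed belt pulley lying flat, 56 mm across, 28 mm high; origin at the centre of its underside; to be left alone.
- tape_roll: a roll of amber adhesive tape lying flat, 68 mm across, 25 mm high; origin at the centre of its underside; to be left alone.
- wrench: a steel wrench lying flat, 180 mm long, 40 mm wide, 8 mm high, along its x axis; origin at the centre of its underside; to be left alone.
- screwdriver: an orange-handled screwdriver, 200 mm long, 26 mm thick, lying along its x axis; origin at the centre of its underside; to be left alone.
- tape_measure: a grey tape measure with yellow discs, 68 x 40 x 62 mm high, standing; origin at the centre of its underside; to be left alone.

How it is judged:
By the outcome, as a careful person would: the job done as asked, in the order asked, and still so for the second after the job is handed in, with the robot touching nothing.
It also fails if it takes over 67 s, if anything falls off the work surface, if the arm or the gripper's body presses on something with over 40 N, if the wrist force passes 120 N, or if a joint passes its speed limit or range.

### The arm

A 6-joint arm with a two-finger parallel gripper is mounted at the origin on the work surface. World frame = base frame: x ahead of the robot, y to its left, z up, the work surface at z = 0. Lengths are in mm, angles in rad, forces in N, time in s.
With the tool pointing down it reaches from about 350 to 775 mm from the base axis. Payload 7.3 kg.
Tool frame: the origin (TCP) lies on the centre line of the jaws, within the pads' length; the fingertips stand 22 mm ahead of it and the grasp point (between the pads) lies 3 mm ahead of it; z points along the fingers, y is the direction in which the jaws open and shut (so a half turn about z gives the same grasp; the last joint's range is limited). The gripper opens to 92 mm and grips with 3 to 60 N. Pads are 19 mm wide; open, the fingers measure 130 mm over their backs; the gripper's body (75 mm by 190 mm) begins 47 mm behind the grasp point.
Start: joints at [-1.438, 0.342, 1.524, -0, 1.275, -0.146], TCP at [144.503, -504.739, 248.741] pointing down, gripper open.
Joint ranges: [-2.53, 2.53], [-0.77, 2.02], [0.04, 2.7], [-1, 4.14], [0.28, 2.66], [-3.11, 3.11]. Speed limits (rad/s): [2.57, 2.57, 3.14, 3.14, 3.14, 3.14].

### API

Orientations are given as [roll, pitch, yaw] about the fixed x, y, z axes, in that order (R = Rz(yaw) Ry(pitch) Rx(roll)).
In Python, from plant import get_obs, capture, bot, spot_in gives the robot as it stands.
- The arm moves only by the shell command python3 -m handwheel 'ROWS' [OPENING]. ROWS is JSON, a list of rows, each a list of 2 entries, a list of its own where there are three numbers: the shift along the world's x, y, z in mm, then the turn, a rotation vector about the world's x, y, z in rad. In form: [[[x, y, z], [wx, wy, wz]], ...]. A call has 1 to 12 rows; each row shifts and turns the commanded pose from where the row before left it; what a row does not reach is not made up. A row lasts 1/8 s, in which the tool goes at most 62.5 mm and 10.7 degrees, less where a joint would pass 70% of its speed; a pose out of reach is approached as far as the arm can. A call is refused whole if a number of a shift passes 62.5 or a number of a turn 0.188, either way. A call with a gripper value outside its range is refused whole. OPENING is the closure, from 0 (fully open) to 1 (shut), set as the call begins (- or left out, the last holds). The fingers move at their own pace and stop on an object; the grip force is fixed at half the most. Time passes only in rows, so rows that do not move let the fingers close. It gives the time, the measured TCP pose, the force and the opening at its end, in the units of the state.
- get_obs(): the state, without advancing time (a new reading comes with each control period).
- capture(name): name is "side" or "top" or "wrist"; returns a dict with "img" (384x512x3 uint8, red, green, blue), "fx", "fy", "cx", "cy" (pixels), "cam_to_world" (4x4, takes a point from camera to world coordinates). Camera axes: x right, y up, looking along -z (the intrinsics and any distortion apply to the point x, -y, -z); pixel columns grow to the right and rows downward; lengths in mm; the calibration is good to about 2 mm. A picture is of the moment at which its call begins. There is no depth.
- bot.close_job(): hands the job in, once; it reports no verdict.
Trained networks look in the newest picture that a camera, given by its name, has taken for a name from the list of things; names that differ only in an ending like _2 or _b are one class to them, and where a whole thing is asked for, a point or a joint stands for the part that bears it (a point fixed in the world has none). Each returns a list of dicts, best first, with "score" (0 to 1); they miss things now and then, are a little off and sometimes report something else, mostly with a low value. They report only what shows in the picture. A call takes as long as a camera call.
- spot_in(thing, camera): "xyz" ([x, y, z] in mm, in the coordinates of the camera as it stood for that picture, good to about 4 mm: the middle of the surface that is visible of it).
The state is a dict: "time": time; "joint_positions": joint angles; "dq": joint speeds; "tau": joint torques, N m; "tool_pos": TCP position; "tcp_rot": TCP orientation; "contact_force": force on the tool from outside, world axes, zero at the start; "moment": the same for the moment, N m; "grip_width": finger opening in mm.
Only numpy, scipy, OpenCV 4.12 (cv2) and the standard library are available. Lean on these libraries where they do the work, as an engineer would, in place of code of your own. Each camera call takes 0.05 s, during which the arm holds its last target. There are 200 camera calls.

## Working session

There is one attempt and no reset: what is moved stays moved. The work goes in short steps, Python scripts to look and compute and a shell command to move; the robot and the scene stay as the last step left them, time stands still between calls to the robot, and variables do not carry over. Pictures are saved under pics/ and viewed, about 8 in all and at most 12, crops included, and the job is handed in when it is done.

```bash
mkdir -p pics; cat > h.py <<'E'
import numpy as np, cv2
from plant import get_obs, capture, bot, spot_in
def save(c,n): cv2.imwrite('pics/'+n, c['img'][:,:,::-1])
def w(c,p): return (c['cam_to_world']@np.r_[p,1])[:3]
def proj(c,P):
    p=np.linalg.inv(c['cam_to_world'])@np.r_[P,1]
    return np.array([c['cx']+c['fx']*p[0]/-p[2], c['cy']-c['fy']*p[1]/-p[2]])
def onplane(c,u,v,z):
    d=np.array([(u-c['cx'])/c['fx'],-(v-c['cy'])/c['fy'],-1.]); M=c['cam_to_world']
    d=M[:3,:3]@d; o=M[:3,3]; return o+d*(z-o[2])/d[2]
E
python3 - <<'E'
from h import *
np.set_printoptions(precision=1,suppress=True)
o=get_obs(); print(o)
for n in ['top','side']:
    c=capture(n); save(c,n+'1.png'); print(n,c['fx'],c['cx'],c['cy'],[k for k in c], c['cam_to_world'])
    for t in ['lid','lid_grip','lid_ear','canister','canister_seat','canister_gap','canister_ramp','old_element']:
        for r in spot_in(t,n)[:3]:
            P=w(c,r['xyz']); print(t,round(r['score'],2),P,proj(c,P))
E
```

```text
{'time': 0.0, 'joint_positions': array([-1.4,  0.3,  1.5,  0. ,  1.3, -0.1]), 'dq': array([-0., -0.,  0.,  0.,  0.,  0.]), 'tau': array([  0. , -43.1, -24.4,   0.1,   0.1,  -0. ]), 'tool_pos': array([ 144.4, -504.4,  248. ]), 'tcp_rot': array([-3.1, -0. ,  0.3]), 'contact_force': array([-0.1,  1.1,  0.2]), 'moment': array([ 0., -0., -0.]), 'grip_width': 91.66131240289002}
top 355.2654907615351 252.8361099194603 181.9553801932291 ['img', 'fx', 'fy', 'cx', 'cy', 'cam_to_world'] [[ -0.    1.   -0.1 497.7]
 [ -1.   -0.   -0.   22. ]
 [ -0.    0.1   1.  949.5]
 [  0.    0.    0.    1. ]]
lid 0.58 [ 488.9 -199.7   15.6] [342.4 223.2]
lid_grip 0.7 [ 488.9 -194.2   17. ] [340.4 223.2]
lid_ear 0.62 [ 490.  -199.2   13. ] [341.9 222.7]
lid_ear 0.34 [720.2  40.3  91.8] [248.1 130.6]
canister 0.67 [530.3 154.6  91.2] [202.  208.5]
canister_seat 0.85 [524.8 151.8  87.5] [203.4 210.8]
canister_gap 0.79 [528.4 152.5  91.6] [202.9 209.3]
canister_ramp 0.81 [525.  153.3  89.3] [202.7 210.7]
canister_ramp 0.57 [718.  161.9  26.1] [203.  138.6]
canister_ramp 0.5 [720.1  40.5  91.9] [248.1 130.7]
old_element 0.62 [719.2  42.3  92.1] [247.3 131. ]
old_element 0.43 [708.3 375.9  61.7] [117.4 140.7]
side 436.4006128220337 261.468074863442 189.8924176498655 ['img', 'fx', 'fy', 'cx', 'cy', 'cam_to_world'] [[ -0.8   0.5  -0.4 147.8]
 [ -0.6  -0.6   0.5 598. ]
 [  0.    0.7   0.7 881.4]
 [  0.    0.    0.    1. ]]
lid 0.97 [ 486.6 -193.6   20. ] [344.9 181.4]
lid 0.33 [516.7 169.7  67.4] [250.8 250.1]
lid_grip 0.7 [ 486.  -198.1   25.1] [346.3 179.3]
lid_grip 0.61 [718.1  52.3  67.1] [220.7 179.9]
lid_ear 0.66 [445.5 393.8  21. ] [205.4 354.4]
canister 0.96 [516.1 178.2  62.2] [248.6 253.9]
canister_seat 0.73 [516.1 173.8  65.8] [249.8 251.7]
canister_gap 0.9 [518.6 174.1  61.7] [248.9 252.3]
canister_ramp 0.91 [519.8 171.2  64.5] [249.3 250.5]
old_element 0.64 [717.4  50.6  66.8] [221.3 179.7]
```

```bash
python3 - <<'E'
import cv2,numpy as np
a=cv2.imread('pics/top1.png');b=cv2.imread('pics/side1.png')
r=lambda i:cv2.resize(i,(400,300))
c=lambda i,u,v,h=32:cv2.resize(i[v-h:v+h,u-h:u+h],(400,400)[:2],interpolation=cv2.INTER_CUBIC)[50:350]
cv2.imwrite('pics/m1.png',np.vstack([np.hstack([r(a),r(b)]),np.hstack([c(a,342,223),c(a,203,210)])]))
E
```

```text
(no output)
```

View pics/m1.png

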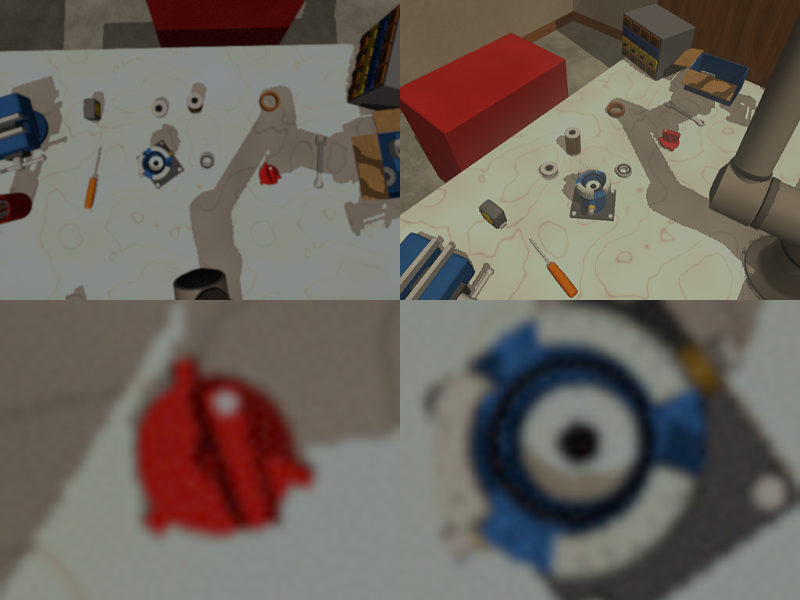

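The top view shows the lid at about px (345, 224), with its dotted crossbar end pointing up, so a yaw of roughly 17°. The canister is at about (203, 210), with a gap yaw of roughly 34° modulo 120°. Next I move above the lid for a closer look.

```bash
python3 -m handwheel '[[[34,31,0],[0,0,0]],[[34,31,0],[0,0,0]],[[34,31,0],[0,0,0]],[[34,31,0],[0,0,0]],[[34,31,0],[0,0,0]],[[34,31,0],[0,0,0]],[[34,31,0],[0,0,0]],[[34,31,0],[0,0,0]],[[34,31,0],[0,0,0]],[[34,31,0],[0,0,0]],[[0,0,0],[0,0,0]],[[0,0,0],[0,0,0]]]' 0
python3 - <<'E'
from h import *
np.set_printoptions(precision=2,suppress=True)
c=capture('wrist'); save(c,'w1.png'); o=get_obs(); print(o['tool_pos'],o['tcp_rot'],o['joint_positions'],o['contact_force'],o['moment'],c['fx'],c['cx'],c['cy'],c['cam_to_world'])
for t in ['lid','lid_grip','lid_ear','lid_face']:
    for r in spot_in(t,'wrist')[:2]:
        P=w(c,r['xyz']); print(t,round(r['score'],2),P,proj(c,P))
E
```

```text
time: 2.4
tool_pos: [484.1, -194.9, 248.6]
tcp_rot: [3.142, 0.001, 0.279]
contact_force: [-0.5, 0.0, 0.2]
grip_width: 91.7
[ 483.89 -195.28  248.66] [3.14 0.   0.28] [-0.53  0.34  1.53 -0.    1.27  0.76] [-1.2  -0.77 -0.67] [-0.05  0.02 -0.02] 269.1549113041002 256.30806960120344 189.4563554352634 [[   0.28    0.92    0.26  556.34]
 [  -0.96    0.27    0.08 -174.3 ]
 [   0.     -0.27    0.96  384.35]
 [   0.      0.      0.      1.  ]]
lid 0.65 [ 493.32 -201.16   17.82] [262.26 163.78]
lid_grip 0.76 [ 488.89 -200.98   10.39] [261.13 165.76]
lid_ear 0.96 [ 495.17 -203.44   13.13] [264.13 162.35]
lid_face 0.78 [ 492.31 -200.94   15.38] [261.85 164.1 ]
```

View pics/w1.png

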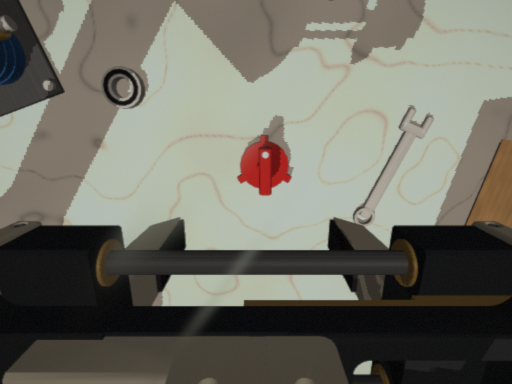

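The wrist view shows the lid at px (264, 165). Its dotted crossbar runs almost vertically, so it's already close to the tool's yaw. I'll refine the pose by fitting the silhouette.

```bash
cat >> h.py <<'E'
from scipy.optimize import minimize
def redmask(c):
    h=cv2.cvtColor(c['img'],cv2.COLOR_RGB2HSV).astype(int)
    m=(((h[...,0]<8)|(h[...,0]>172))&(h[...,1]>130)&(h[...,2]>50)).astype(np.uint8)
    n,l,s,_=cv2.connectedComponentsWithStats(m); k=1+np.argmax(s[1:,4]); return (l==k).astype(np.uint8), s[k]
def lidparts():
    a=np.linspace(0,2*np.pi,48); P=[]
    cyl=lambda r,z0,z1:np.vstack([np.c_[r*np.cos(a),r*np.sin(a),0*a+z] for z in (z0,z1)])
    box=lambda x0,x1,y,z0,z1:np.array([[x,s,z] for x in(x0,x1) for s in(-y,y) for z in(z0,z1)],float)
    P+= [cyl(34,8,16),cyl(22,0,8),cyl(10,16,38),box(-30,30,8,38,60)]
    for k in range(3):
        t=k*2*np.pi/3; R=np.array([[np.cos(t),-np.sin(t),0],[np.sin(t),np.cos(t),0],[0,0,1]])
        P.append(box(30,42,5.5,8,16)@R.T)
    return P
def render(c,x,y,z,yaw,S=4,off=(0,0),size=(512,384)):
    R=cv2.Rodrigues(np.array([0,0,yaw]))[0]; M=np.linalg.inv(c['cam_to_world']); im=np.zeros((size[1]*S,size[0]*S),np.uint8)
    for p in lidparts():
        q=(p@R.T+[x,y,z])@M[:3,:3].T+M[:3,3]
        uv=np.c_[c['cx']+c['fx']*q[:,0]/-q[:,2]+.5,c['cy']-c['fy']*q[:,1]/-q[:,2]+.5]
        h=cv2.convexHull(((uv-off)*S*16).astype(np.int32)); cv2.fillConvexPoly(im,h,255,shift=4)
    return cv2.resize(im,size,interpolation=cv2.INTER_AREA)/255.
def fitlid(c,z,x0,clip=None):
    m,s=redmask(c); off=(s[0]-15,s[1]-15); size=(s[2]+30,s[3]+30)
    b=m[max(off[1],0):off[1]+size[1],max(off[0],0):off[0]+size[0]].astype(float); size=(b.shape[1],b.shape[0])
    off=(max(off[0],0),max(off[1],0))
    def f(p):
        d=np.abs(render(c,p[0],p[1],z,p[2],4,off,size)-b)
        if clip is not None: d=d[:max(clip-off[1],1)]
        return d.sum()/b.sum()
    S=np.array([x0]*4,float); S[1,0]+=6; S[2,1]+=6; S[3,2]+=.15
    r=minimize(f,x0,method='Nelder-Mead',options=dict(initial_simplex=S,xatol=.01,fatol=1e-5)); return r.x,r.fun
E
python3 - <<'E'
from h import *
np.set_printoptions(precision=3,suppress=True)
c=capture('wrist'); print(redmask(c)[1], fitlid(c,0,[488,-200,.28]))
t=capture('top'); print(redmask(t)[1])
E
```

```text
[ 237  135   53   60 1918] (array([ 491.457, -203.682,    0.296]), np.float64(0.10986117074567052))
[ 187    0  204   39 6950]
```

```bash
python3 -m handwheel '[[[7.5,-8.5,-40],[0,0,0.017]],[[0,0,-50],[0,0,0]],[[0,0,-50],[0,0,0]],[[0,0,-30],[0,0,0]],[[0,0,-15],[0,0,0]],[[0,0,-7.6],[0,0,0]],[[0,0,0],[0,0,0]],[[0,0,0],[0,0,0]],[[0,0,0],[0,0,0]]]' 0
python3 - <<'E'
from h import *
np.set_printoptions(precision=3,suppress=True)
c=capture('wrist'); save(c,'w2.png');o=get_obs();print(o['tool_pos'],o['tcp_rot'],o['contact_force'],o['moment']); print(redmask(c)[1], fitlid(c,0,[491,-203,.29]))
E
```

```text
time: 3.88
tool_pos: [492.5, -203.5, 57.0]
tcp_rot: [3.14, -0.001, 0.296]
contact_force: [-0.4, 0.4, -0.9]
grip_width: 92.1
[ 492.36  -203.419   56.884] [ 3.14  -0.001  0.296] [ 0.72   0.181 -1.229] [ 0.001 -0.038 -0.025]
[ 204  166  104   85 6008] (array([ 490.284, -204.265,    0.294]), np.float64(0.22973225242160775))
```

View pics/w2.png

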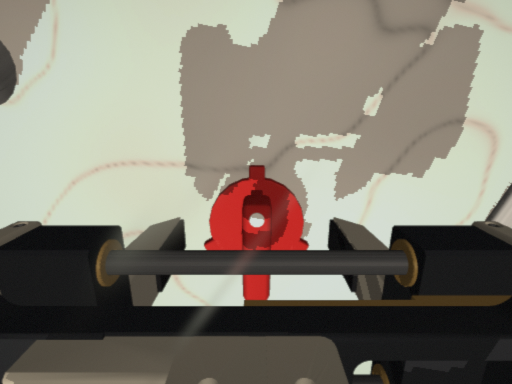

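The crossbar is centred between the jaws: ear tip at (257, 166), dot at (257, 220). Closing on it, then lifting.

```bash
python3 -m handwheel '[[[0,0,0],[0,0,0]],[[0,0,0],[0,0,0]],[[0,0,0],[0,0,0]],[[0,0,0],[0,0,0]],[[0,0,0],[0,0,0]],[[0,0,0],[0,0,0]],[[0,0,0],[0,0,0]],[[0,0,0],[0,0,0]]]' 1
python3 -m handwheel '[[[0,0,5],[0,0,0]],[[0,0,40],[0,0,0]],[[0,0,60],[0,0,0]],[[0,0,60],[0,0,0]],[[0,0,28],[0,0,0]],[[0,0,0],[0,0,0]]]' 
python3 - <<'E'
from h import *
np.set_printoptions(precision=3,suppress=True)
c=capture('wrist'); save(c,'w3.png');o=get_obs();print(o['tool_pos'],o['tcp_rot'],o['contact_force'],o['moment'],o['grip_width'],o['joint_positions']); print(redmask(c)[1])
t=capture('top'); 
for n in['canister','canister_seat']: print([(r['score'],w(t,r['xyz'])) for r in spot_in(n,'top')[:1]])
E
```

```text
time: 4.92
tool_pos: [492.1, -203.3, 56.2]
tcp_rot: [3.141, -0.0, 0.296]
contact_force: [0.3, -0.1, -0.2]
grip_width: 17.9
time: 5.68
tool_pos: [492.7, -203.6, 251.4]
tcp_rot: [3.138, -0.003, 0.296]
contact_force: [0.1, 0.3, -2.7]
grip_width: 17.9
[ 491.877 -203.155  249.253] [ 3.141 -0.001  0.296] [ 0.014  0.012 -2.263] [ 0.068 -0.021  0.006] 17.44354079273893 [-0.536  0.354  1.504 -0.     1.282  0.739]
[ 210  166   94   84 4034]
[(0.78, array([530.148, 153.752,  90.784]))]
[(0.59, array([525.531, 151.156,  88.436]))]
```

```bash
python3 -m handwheel '[[[-5.6,38,0],[0,0,0.037]],[[-5.6,38,0],[0,0,0.037]],[[-5.6,38,0],[0,0,0.037]],[[-5.6,38,0],[0,0,0.037]],[[-5.6,38,0],[0,0,0.037]],[[-5.6,38,0],[0,0,0.037]],[[-5.6,38,0],[0,0,0.037]],[[-5.6,38,0],[0,0,0.037]],[[0,0,0],[0,0,0]],[[0,0,0],[0,0,0]],[[0,0,0],[0,0,0]]]'
python3 - <<'E'
from h import *
np.set_printoptions(precision=3,suppress=True)
c=capture('wrist'); save(c,'w4.png');o=get_obs();print(o['tool_pos'],o['tcp_rot'],o['contact_force'],o['moment'],o['grip_width'],o['joint_positions']); print(redmask(c)[1])
np.save('c4.npy',c['cam_to_world']); P=o['tool_pos']; print(c['fx'],c['fy'],c['cx'],c['cy'])
for n in['canister_seat','canister_gap']: print([(r['score'],w(c,r['xyz']),proj(c,w(c,r['xyz']))) for r in spot_in(n,'wrist')[:2]])
i=c['img'][:,:,::-1]
cv2.imwrite('pics/w4b.png',cv2.resize(i[0:300,106:406],(600,600),interpolation=cv2.INTER_CUBIC))
E
```

```text
time: 7.25
tool_pos: [447.3, 99.9, 248.7]
tcp_rot: [-3.141, 0.001, 0.59]
contact_force: [-0.4, 0.7, -1.4]
grip_width: 17.7
[447.302  99.928 248.804] [-3.141  0.001  0.59 ] [ 0.045  0.538 -1.485] [-0.044 -0.058 -0.051] 17.534054293598626 [ 0.052  0.22   1.695 -0.     1.227  1.033]
[ 210  165   94   85 4081]
269.1549113041002 269.1549113041002 256.30806960120344 189.4563554352634
[(0.82, array([533.959, 159.143, 104.833]), array([254.758,  80.141]))]
[(0.91, array([534.475, 162.739, 104.239]), array([251.967,  77.515])), (0.29, array([444.291, 387.304,  25.637]), array([54.86 , 40.585]))]
```

View pics/w4b.png

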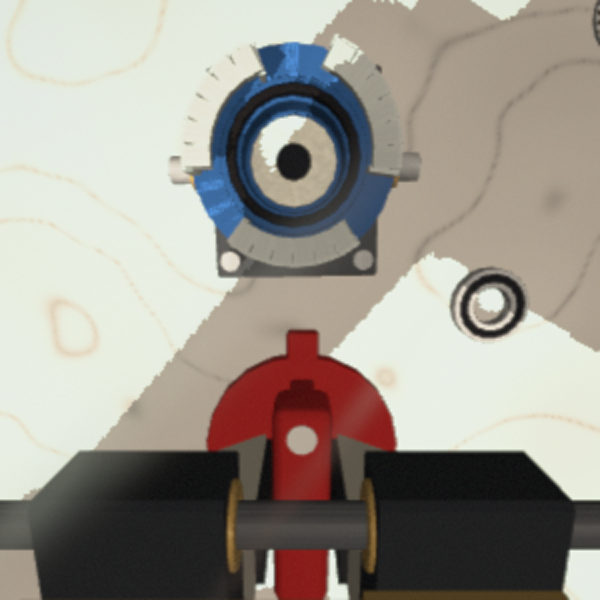

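The canister mouth sits at full px ≈(252, 78), with one gap pointing almost straight up the picture, so it's near the tool's yaw already. The lid's ear tip is at (257.5, 165.5). Now the precise offsets between the two.

```bash
python3 - <<'E'
from h import *
np.set_printoptions(precision=2,suppress=True)
c=dict(fx=269.1549,fy=269.1549,cx=256.308,cy=189.456,cam_to_world=np.load('c4.npy')); im=cv2.imread('pics/w4.png'); hsv=cv2.cvtColor(im,cv2.COLOR_BGR2HSV)
T=np.array([447.3,99.93]); yaw=.59; ex=np.array([np.cos(yaw),np.sin(yaw)]); ey=np.array([-ex[1],ex[0]])
# rectify plane z: 0.25mm/px in tool axes (x up, y left) around guess
def rect(z,ctr,half=60,s=4):
    src=[];dst=[]
    for a,b in((-half,-half),(-half,half),(half,-half),(half,half)):
        P=np.r_[ctr+a*ex+b*ey,z]; src.append(proj(c,P)); dst.append([(half-b)*s,(half-a)*s])
    return cv2.warpPerspective(im,cv2.getPerspectiveTransform(np.float32(src),np.float32(dst)),(2*half*s,2*half*s),flags=cv2.INTER_CUBIC)
g=onplane(c,252,78.5,112.5)[:2]; print('guess',g)
r=rect(112.5,g); dark=(r.max(2)<50).astype(np.uint8)
n,l,s,ce=cv2.connectedComponentsWithStats(dark)
for k in range(1,n):
    if s[k,4]>2000: print(s[k],ce[k])
k=[k for k in range(1,n) if s[k,2]>120 and s[k,2]<320]
for k in k:
    cs,_=cv2.findContours((l==k).astype(np.uint8),cv2.RETR_CCOMP,cv2.CHAIN_APPROX_NONE)
    for q in cs:
        if len(q)>150:
            e=cv2.fitEllipse(cv2.convexHull(q)); print('ell centre tool offs mm', (240-e[0][1])/4,(240-e[0][0])/4,'dia',np.array(e[1])/4)
r2=rect(131,g); cv2.imwrite('pics/rect.png',np.hstack([cv2.resize(r,(400,400)),cv2.resize(r2,(400,400))]))
for z in (196.,200.5,208.5):
    t=onplane(c,257.5,165.5,z)[:2]-T; print('ear tip z',z,'tool x,y',t@ex,t@ey)
d=onplane(c,256.7,220,252.5)[:2]-T; print('dot',d@ex,d@ey)
print('canister guess tool',(g-T)@ex,(g-T)@ey)
# red ear edge columns
m=((hsv[...,0]<8)|(hsv[...,0]>172))&(hsv[...,1]>120)
for v in range(164,178,2): print(v,np.where(m[v,230:290])[0][[0,-1]]+230 if m[v,230:290].any() else None)
E
```

```text
guess [533.05 161.61]
[  116   114   249   248 10278] [224.98 212.68]
[ 212  217   59   61 2782] [241.34 247.11]
ell centre tool offs mm 0.7954940795898438 0.3016929626464844 dia [60.82 62.77]
ear tip z 196.0 tool x,y 38.71046258263926 -1.3324637146081677
ear tip z 200.5 tool x,y 39.57713102290177 -1.3087300258844503
ear tip z 208.5 tool x,y 41.11787491670178 -1.2665368014867728
dot 20.463335917758975 -0.66470187268299
canister guess tool 105.56629620082977 3.5435446380668587
164 None
166 [250 264]
168 [249 264]
170 [249 264]
172 [249 264]
174 [249 264]
176 [249 264]
```

View pics/rect.png

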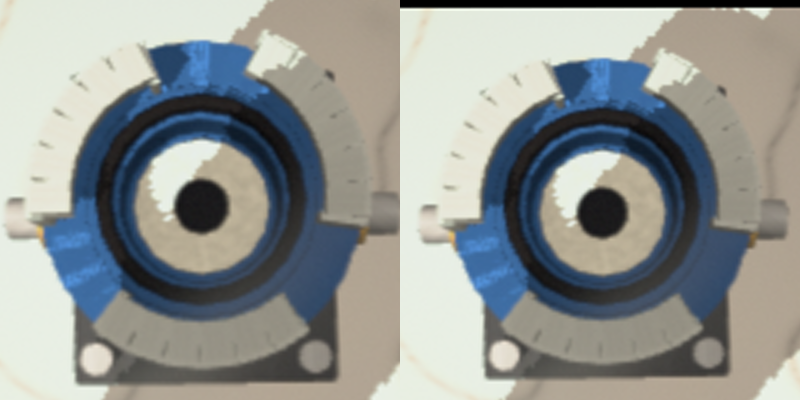

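```bash
python3 -m handwheel '[[[29.2,21.1,0],[0,0,0]],[[29.2,21.1,0],[0,0,0]],[[29.2,21.2,0],[0,0,0]],[[0,0,-25],[0,0,0]],[[0,0,-25],[0,0,0]],[[0,0,0],[0,0,0]],[[0,0,0],[0,0,0]],[[0,0,0],[0,0,0]]]'
python3 - <<'E'
from h import *
np.set_printoptions(precision=3,suppress=True)
t=capture('top'); save(t,'t5.png'); print('can by first top',onplane(t,199.8,208.4,112.5))
c=capture('wrist'); s=capture('side'); save(c,'w5.png');o=get_obs();print(o['tool_pos'],o['tcp_rot'],o['contact_force'],o['moment'],o['grip_width'],o['joint_positions'])
P=np.r_[o['tool_pos'][:2],112]; u=proj(s,P).astype(int); print(u)
a=cv2.resize(c['img'][90:290,156:356],(400,400),interpolation=cv2.INTER_CUBIC); b=cv2.resize(s['img'][u[1]-70:u[1]+30,u[0]-50:u[0]+50],(400,400),interpolation=cv2.INTER_CUBIC)
cv2.imwrite('pics/m5.png',np.hstack([a,b])[:,:,::-1])
E
```

```text
time: 8.4
tool_pos: [535.5, 164.1, 200.5]
tcp_rot: [3.141, -0.002, 0.592]
contact_force: [-0.1, 0.0, -2.1]
grip_width: 17.8
can by first top [529.825 156.519 112.5  ]
[535.082 164.169 199.967] [ 3.141 -0.001  0.592] [-0.17  -0.392 -0.759] [ 0.011 -0.02  -0.045] 17.656244254900937 [ 0.161  0.446  1.503 -0.     1.191  1.14 ]
[245 232]
```

View pics/m5.png

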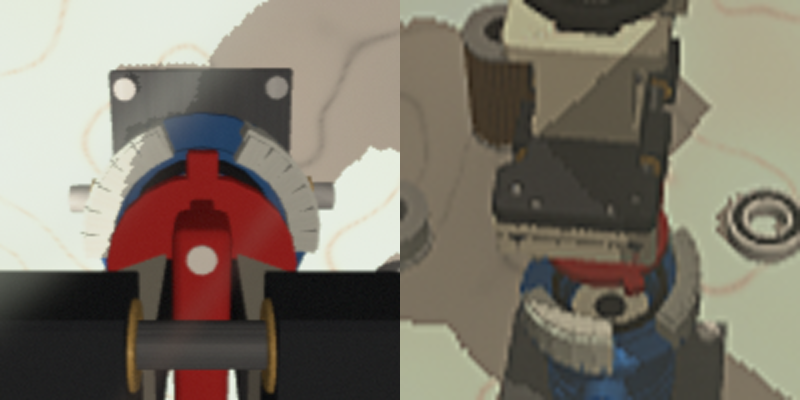

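In the wrist view the ear (203, 153) is centred in the gap, with claw edges at x = 165 and 243. The side view puts the lid above the bore once I allow for the 40 mm still to drop. I'll descend in force-checked stages.

```bash
python3 -m handwheel '[[[0,0,-8],[0,0,0]],[[0,0,-8],[0,0,0]],[[0,0,-3],[0,0,0]],[[0,0,-3],[0,0,0]],[[0,0,0],[0,0,0]],[[0,0,0],[0,0,0]]]'
python3 -c "
from h import *
o=get_obs();print(o['tool_pos'],o['contact_force'],o['moment'])"
python3 -m handwheel '[[[0,0,-2],[0,0,0]],[[0,0,-2],[0,0,0]],[[0,0,-2],[0,0,0]],[[0,0,-2],[0,0,0]],[[0,0,0],[0,0,0]],[[0,0,0],[0,0,0]]]'
python3 -c "
from h import *
o=get_obs();print(o['tool_pos'],o['contact_force'],o['moment'])"
```

```text
time: 9.3
tool_pos: [534.9, 164.2, 177.3]
tcp_rot: [3.141, -0.0, 0.592]
contact_force: [0.2, -0.4, -1.6]
grip_width: 17.4
[534.93832384 164.1922204  177.32729067] [ 0.23631496 -0.36390567 -1.57225452] [-0.0682149  -0.02538128 -0.03022842]
time: 10.05
tool_pos: [534.8, 164.2, 169.2]
tcp_rot: [3.141, -0.0, 0.592]
contact_force: [-0.3, 0.0, -1.2]
grip_width: 17.8
[534.8301901  164.16085921 169.17616262] [-0.34240373  0.00200645 -1.23697074] [-0.04848858 -0.03496762  0.03599032]
```

```bash
python3 -m handwheel '[[[0,0,-1.5],[0,0,0]],[[0,0,-1.5],[0,0,0]],[[0,0,-1.5],[0,0,0]],[[0,0,-1],[0,0,0]],[[0,0,0],[0,0,0]],[[0,0,0],[0,0,0]]]'
python3 -c "
from h import *
o=get_obs();print(o['tool_pos'],o['contact_force'],o['moment'])"
```

```text
time: 10.8
tool_pos: [534.8, 164.2, 163.7]
tcp_rot: [3.142, 0.0, 0.592]
contact_force: [0.3, -0.1, -0.8]
grip_width: 17.7
[534.8087235  164.17931647 163.65240402] [ 0.25373941 -0.13103356 -0.75215265] [-0.03475406 -0.02262457 -0.01975003]
```

```bash
python3 -m handwheel '[[[0,0,-0.7],[0,0,0]],[[0,0,-0.7],[0,0,0]],[[0,0,-0.4],[0,0,0]],[[0,0,0],[0,0,0]],[[0,0,0],[0,0,0]]]' | tr '\n' ' '
python3 -m handwheel '[[[0,0,-0.4],[0,0,0]],[[0,0,0],[0,0,0]]]'| tr '\n' ' '
python3 -m handwheel '[[[0,0,-0.4],[0,0,0]],[[0,0,0],[0,0,0]]]'| tr '\n' ' '
python3 -m handwheel '[[[0,0,-0.4],[0,0,0]],[[0,0,0],[0,0,0]]]'| tr '\n' ' '
python3 -c "
from h import *
o=get_obs();print(o['tool_pos'],o['contact_force'],o['moment'])"
```

```text
time: 11.42 tool_pos: [534.8, 164.2, 161.9] tcp_rot: [3.141, -0.0, 0.592] contact_force: [0.5, -0.2, -1.5] grip_width: 17.6 time: 11.68 tool_pos: [534.8, 164.2, 161.4] tcp_rot: [3.142, 0.0, 0.592] contact_force: [-0.7, -0.5, -1.7] grip_width: 17.4 time: 11.92 tool_pos: [534.8, 164.2, 161.1] tcp_rot: [3.141, -0.0, 0.592] contact_force: [-0.1, -0.9, -0.9] grip_width: 17.7 time: 12.18 tool_pos: [534.9, 164.2, 160.9] tcp_rot: [3.141, -0.0, 0.592] contact_force: [-0.8, 0.5, 0.3] grip_width: 17.7 [534.89728236 164.17687559 160.92446163] [-0.84510522  0.49024623  0.26905217] [-0.02312141  0.05249956  0.01318823]
```

```bash
for i in 1 2; do python3 -m handwheel '[[[0,0,-0.4],[0,0,0]],[[0,0,0],[0,0,0]]]'| sed -n '2p;4p' | tr '\n' ' '; done
python3 -c "
from h import *
for i in range(1):
  o=get_obs();print(o['tool_pos'],o['contact_force'],o['moment'])"
```

```text
tool_pos: [534.9, 164.2, 160.7] contact_force: [-1.3, -0.5, 3.9] tool_pos: [535.0, 164.2, 160.5] contact_force: [-2.4, -0.3, 6.0] [535.00084827 164.18620958 160.54772079] [-2.42125138 -0.32190581  5.95559564] [-0.06223699  0.39588844 -0.00884806]
```

Seated: TCP z is 160.5 against an expected 160.7, and the seal is pushing back by about 7 N. Now I screw it on clockwise, watching the moment.

```bash
cat > s.py <<'E'
from h import *
np.set_printoptions(precision=2,suppress=True)
o=get_obs(); print(round(o['time'],2),o['tool_pos'],o['tcp_rot'],'F',o['contact_force'],'M',o['moment'],'tau6 %.3f q6 %.3f'%(o['tau'][5],o['joint_positions'][5]))
E
python3 -m handwheel '[[[0,0,0.3],[0,0,-0.08]],[[0,0,0],[0,0,-0.08]]]' >/dev/null; python3 s.py
python3 -m handwheel '[[[0,0,0],[0,0,-0.08]],[[0,0,0],[0,0,-0.08]]]' >/dev/null; python3 s.py
python3 -m handwheel '[[[0,0,0],[0,0,-0.06]],[[0,0,0],[0,0,-0.06]]]' >/dev/null; python3 s.py
```

```text
12.93 [535.34 164.26 160.67] [ 3.14 -0.    0.43] F [-0.73 -0.63  4.48] M [0.06 0.06 0.07] tau6 -0.769 q6 1.302
13.18 [535.28 164.23 160.65] [ 3.14 -0.    0.27] F [-0.67  0.22  4.84] M [-0.03  0.11  0.11] tau6 -0.747 q6 1.462
13.43 [535.11 164.2  160.64] [ 3.14 -0.    0.15] F [-0.08 -0.03  5.35] M [-0.06  0.22  0.08] tau6 -0.521 q6 1.582
```

```bash
cat >> s.py <<'E'
import sys
if len(sys.argv)>1 and abs(o['moment'][2])>float(sys.argv[1]): print('STOP'); sys.exit(1)
E
H="python3 -m handwheel"; S="python3 s.py 0.2"
$H '[[[0,0,0],[0,0,-0.035]]]' >/dev/null && $S && 
$H '[[[0,0,0],[0,0,-0.035]]]' >/dev/null && $S && 
$H '[[[0,0,0],[0,0,-0.035]]]' >/dev/null && $S && 
$H '[[[0,0,0],[0,0,-0.035]]]' >/dev/null && $S && 
$H '[[[0,0,0],[0,0,-0.035]]]' >/dev/null && $S && 
$H '[[[0,0,0],[0,0,-0.035]]]' >/dev/null && $S && 
$H '[[[0,0,0],[0,0,-0.035]]]' >/dev/null && $S && 
$H '[[[0,0,0],[0,0,-0.035]]]' >/dev/null && $S
```

```text
13.55 [535.04 164.16 160.62] [ 3.14 -0.    0.12] F [-1.06 -1.22  5.39] M [-0.03  0.24  0.06] tau6 -0.150 q6 1.616
13.68 [534.99 164.2  160.59] [ 3.14 -0.    0.08] F [-1.35 -0.61  5.98] M [-0.03  0.28  0.13] tau6 -0.251 q6 1.651
13.8 [534.91 164.15 160.58] [ 3.14 -0.    0.05] F [-1.4  -0.68  5.23] M [-0.03  0.35  0.04] tau6 -0.249 q6 1.686
13.93 [534.88 164.16 160.61] [ 3.14 -0.    0.01] F [-2.72  0.73  5.71] M [-0.07  0.3   0.12] tau6 -0.245 q6 1.721
14.05 [534.81 164.15 160.6 ] [ 3.14 -0.   -0.02] F [-2.09 -0.23  5.88] M [-0.05  0.38  0.12] tau6 -0.240 q6 1.756
14.18 [534.76 164.16 160.58] [ 3.14 -0.   -0.06] F [-3.24 -0.22  5.77] M [-0.07  0.48  0.13] tau6 -0.235 q6 1.791
14.3 [534.68 164.15 160.57] [ 3.14 -0.   -0.09] F [-2.77 -0.39  5.59] M [-0.08  0.55  0.1 ] tau6 -0.229 q6 1.826
14.43 [534.64 164.11 160.6 ] [ 3.14 -0.   -0.13] F [-2.71 -0.83  5.71] M [-0.09  0.54  0.19] tau6 -0.223 q6 1.861
```

The My reaction has grown to 0.5, so the lid sits slightly tilted or offset in the grip. I'll ease that before tightening further.

```bash
H="python3 -m handwheel"; S="python3 s.py"
$H '[[[0,0,0],[0,0.006,0]],[[0,0,0],[0,0,0]]]' >/dev/null && $S && 
$H '[[[0,0,0],[0,0.006,0]],[[0,0,0],[0,0,0]]]' >/dev/null && $S
```

```text
14.68 [534.73 164.14 160.61] [ 3.14  0.01 -0.13] F [-1.57  0.05  6.52] M [-0.07  0.46  0.11] tau6 0.080 q6 1.859
14.93 [534.82 164.14 160.56] [ 3.14  0.01 -0.13] F [-1.5  -0.95  5.63] M [-0.02  0.39  0.11] tau6 0.082 q6 1.858
```

```bash
H="python3 -m handwheel"; S="python3 s.py"
$H '[[[0,0,0],[0,0.012,0]],[[0,0,0],[0,0,0]]]' >/dev/null && $S && 
$H '[[[0,0,0],[0,0.01,0]],[[0,0,0],[0,0,0]]]' >/dev/null && $S; S="python3 s.py 0.22"
$H '[[[0,0,0],[0,0,-0.03]]]' >/dev/null && $S && 
$H '[[[0,0,0],[0,0,-0.03]]]' >/dev/null && $S && 
$H '[[[0,0,0],[0,0,-0.03]]]' >/dev/null && $S && 
$H '[[[0,0,0],[0,0,-0.03]]]' >/dev/null && $S
```

```text
15.18 [535.01 164.15 160.57] [ 3.14  0.02 -0.13] F [-0.79 -0.56  6.92] M [-0.07  0.33  0.1 ] tau6 0.058 q6 1.856
15.43 [535.16 164.16 160.53] [ 3.14  0.03 -0.13] F [-1.71  0.03  5.79] M [-0.01  0.24  0.12] tau6 0.063 q6 1.854
15.55 [535.01 164.14 160.51] [ 3.14  0.03 -0.16] F [-2.28 -0.38  5.62] M [-0.08  0.33  0.18] tau6 -0.302 q6 1.884
15.68 [534.94 164.06 160.48] [ 3.14  0.03 -0.19] F [-1.38 -0.61  5.78] M [-0.07  0.3   0.18] tau6 -0.167 q6 1.913
15.8 [534.94 164.01 160.49] [ 3.14  0.03 -0.22] F [-1.32 -1.24  5.95] M [-0.16  0.28  0.1 ] tau6 -0.141 q6 1.942
15.93 [535.   163.91 160.49] [ 3.14  0.03 -0.25] F [-2.19 -1.34  5.28] M [-0.25  0.2   0.2 ] tau6 -0.114 q6 1.971
```

```bash
H="python3 -m handwheel"; S="python3 s.py 0.26"
$H '[[[0,0,0],[0,0,-0.025]]]' >/dev/null && $S && 
$H '[[[0,0,0],[0,0,-0.025]]]' >/dev/null && $S && 
$H '[[[0,0,0],[0,0,-0.025]]]' >/dev/null && $S && 
$H '[[[0,0,0],[0,0,-0.025]]]' >/dev/null && $S && 
$H '[[[0,0,0],[0,0,-0.025]]]' >/dev/null && $S && 
$H '[[[0,0,0],[0,0,-0.025]]]' >/dev/null && $S
python3 - <<'E'
from h import *
c=capture('wrist'); s=capture('side'); P=np.r_[get_obs()['tool_pos'][:2],112]; u=proj(s,P).astype(int)
a=cv2.resize(c['img'][90:290,156:356],(400,400),interpolation=cv2.INTER_CUBIC); b=cv2.resize(s['img'][u[1]-60:u[1]+40,u[0]-50:u[0]+50],(400,400),interpolation=cv2.INTER_CUBIC)
cv2.imwrite('pics/m6.png',np.hstack([a,b])[:,:,::-1])
E
```

```text
16.05 [534.98 163.83 160.46] [ 3.14  0.03 -0.27] F [-1.42 -1.84  5.26] M [-0.32  0.21  0.19] tau6 -0.015 q6 1.995
16.18 [534.98 163.74 160.39] [ 3.14  0.03 -0.3 ] F [-0.81 -2.88  6.05] M [-0.35  0.26  0.26] tau6 -0.002 q6 2.019
16.3 [534.97 163.69 160.36] [ 3.14  0.03 -0.32] F [-1.01 -3.13  4.3 ] M [-0.39  0.2   0.28] tau6 0.033 q6 2.044
STOP
```

View pics/m6.png

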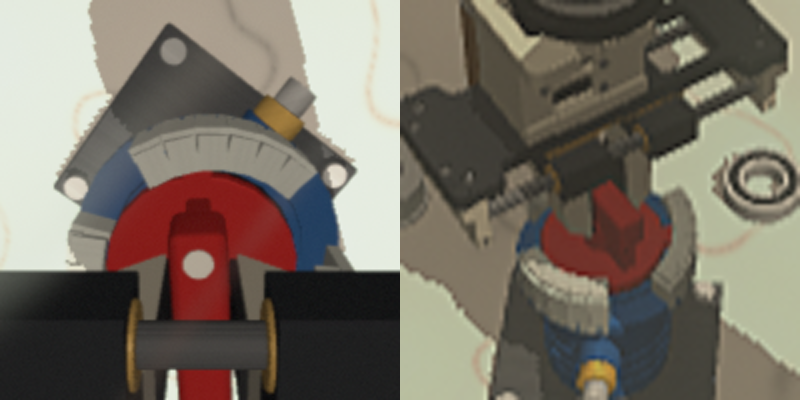

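The lid follows the tool: its front ear is now under a claw, and the side view shows the disc seated level inside the claws. I'll ease Mx and then continue in finer steps.

```bash
H="python3 -m handwheel"; S="python3 s.py"
$H '[[[0,0,0],[-0.015,0,0]],[[0,0,0],[0,0,0]]]' >/dev/null && $S; S="python3 s.py 0.36"
$H '[[[0,0,-0.05],[0,0,-0.015]]]' >/dev/null && $S && 
$H '[[[0,0,-0.05],[0,0,-0.015]]]' >/dev/null && $S && 
$H '[[[0,0,-0.05],[0,0,-0.015]]]' >/dev/null && $S && 
$H '[[[0,0,-0.05],[0,0,-0.015]]]' >/dev/null && $S && 
$H '[[[0,0,0],[0,0,0]]]' >/dev/null && $S
```

```text
16.65 [534.99 164.   160.36] [ 3.12  0.03 -0.32] F [-0.77 -1.75  5.32] M [-0.26  0.15  0.21] tau6 0.273 q6 2.058
16.77 [535.02 163.93 160.35] [ 3.12  0.03 -0.34] F [-0.62 -2.57  5.2 ] M [-0.31  0.23  0.35] tau6 0.099 q6 2.073
16.9 [535.05 163.91 160.31] [ 3.12  0.03 -0.35] F [-0.72 -2.95  6.16] M [-0.4   0.11  0.34] tau6 0.176 q6 2.088
17.02 [535.03 163.84 160.28] [ 3.12  0.03 -0.37] F [-1.29 -2.25  5.71] M [-0.33  0.22  0.34] tau6 0.206 q6 2.102
17.15 [535.05 163.8  160.25] [ 3.12  0.03 -0.38] F [-0.3  -2.69  5.11] M [-0.36  0.2   0.38] tau6 0.234 q6 2.116
STOP
```

```bash
H="python3 -m handwheel"; S="python3 s.py"
$H '[[[0,0,0],[0,0,0]]]' >/dev/null && $S;  $H '[[[0,0,0],[0,0,0]]]' >/dev/null && $S; S="python3 s.py 0.42"
$H '[[[0,0,0],[0,0,-0.012]]]' >/dev/null && $S && 
$H '[[[0,0,0],[0,0,-0.012]]]' >/dev/null && $S
```

```text
17.27 [535.06 163.77 160.24] [ 3.12  0.03 -0.38] F [-1.04 -3.08  4.75] M [-0.33  0.22  0.26] tau6 0.396 q6 2.116
17.4 [535.06 163.78 160.25] [ 3.12  0.03 -0.38] F [-1.64 -2.98  6.42] M [-0.41  0.21  0.39] tau6 0.337 q6 2.116
17.52 [535.05 163.75 160.22] [ 3.12  0.03 -0.4 ] F [-1.26 -3.85  6.31] M [-0.43  0.19  0.49] tau6 0.248 q6 2.128
STOP
```

```bash
H="python3 -m handwheel"; S="python3 s.py"
$H '[[[0,0,0],[0,0,0]]]' >/dev/null && $S;  $H '[[[0,0,0],[0,0,0]]]' >/dev/null && $S;$H '[[[0,0,0],[0,0,0]]]' >/dev/null && $S;$H '[[[0,0,0],[0,0,0]]]' >/dev/null && $S
```

```text
17.65 [535.03 163.74 160.22] [ 3.12  0.03 -0.4 ] F [-0.24 -2.6   5.94] M [-0.38  0.2   0.35] tau6 0.415 q6 2.128
17.77 [535.05 163.76 160.22] [ 3.12  0.03 -0.39] F [-0.74 -2.66  5.63] M [-0.41  0.14  0.36] tau6 0.370 q6 2.128
17.9 [535.06 163.75 160.21] [ 3.12  0.03 -0.4 ] F [-1.8  -3.71  6.22] M [-0.39  0.18  0.39] tau6 0.369 q6 2.128
18.02 [535.03 163.77 160.21] [ 3.12  0.03 -0.39] F [-2.17 -2.73  5.98] M [-0.35  0.19  0.34] tau6 0.369 q6 2.128
```

```bash
H="python3 -m handwheel"; S="python3 s.py 0.55"
$H '[[[0,0,0],[0,0,-0.012]]]' >/dev/null && $S && $H '[[[0,0,0],[0,0,-0.012]]]' >/dev/null && $S;$H '[[[0,0,0],[0,0,0]]]' >/dev/null && $S;$H '[[[0,0,0],[0,0,0]]]' >/dev/null && $S;$H '[[[0,0,0],[0,0,0]]]' >/dev/null && $S
```

```text
18.15 [535.06 163.7  160.21] [ 3.12  0.03 -0.41] F [-0.9  -3.44  5.33] M [-0.41  0.12  0.49] tau6 0.277 q6 2.139
18.27 [535.33 163.58 160.21] [ 3.12  0.03 -0.42] F [ 0.27 -3.81  5.58] M [-0.65 -0.06  0.31] tau6 0.137 q6 2.151
18.4 [535.34 163.55 160.2 ] [ 3.12  0.03 -0.42] F [ 0.29 -4.84  4.49] M [-0.63 -0.03  0.2 ] tau6 0.285 q6 2.151
18.52 [535.34 163.56 160.18] [ 3.12  0.03 -0.42] F [ 0.01 -5.08  4.54] M [-0.61 -0.09  0.31] tau6 0.240 q6 2.151
18.65 [535.34 163.54 160.18] [ 3.12  0.03 -0.42] F [-0.11 -4.82  5.42] M [-0.69 -0.08  0.26] tau6 0.240 q6 2.151
```

The moment dropped suddenly along with a small sideways shift, so either the grip or the lid slipped. Looking.

```bash
python3 - <<'E'
from h import *
c=capture('wrist'); a=cv2.resize(c['img'][90:290,156:356],(400,400),interpolation=cv2.INTER_CUBIC)[:,:,::-1]
b=cv2.imread('pics/m6.png')[:,:400]
cv2.imwrite('pics/m7.png',np.hstack([b,a])); print(get_obs()['grip_width'])
E
```

```text
17.97439125121558
```

View pics/m7.png

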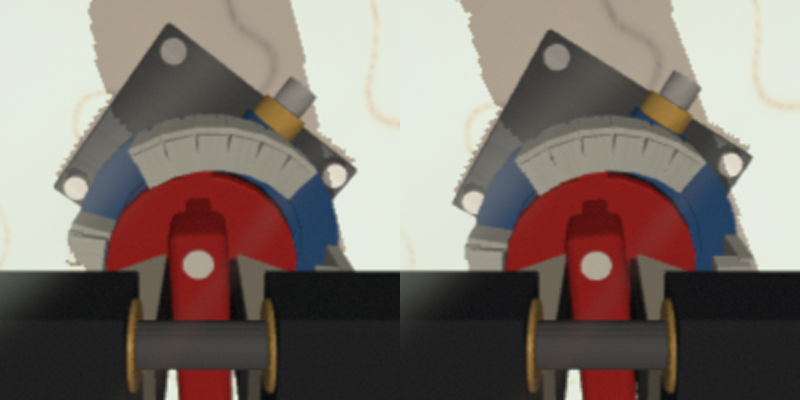

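The bar slipped about 2° in the grip, at roughly 0.45 N m. I'll open, square the tool up to the bar, regrip, and check the tightness again.

```bash
python3 -m handwheel '[[[0,0,0],[0,0,0]],[[0,0,0],[0,0,0]],[[0,0,0],[0,0,0]],[[0,0,0.5],[0.015,-0.034,0]],[[0,0,0],[0,0,0]],[[0,0,0],[0,0,0]]]' 0; python3 s.py
python3 - <<'E'
from h import *
np.set_printoptions(precision=3,suppress=True)
c=capture('wrist'); save(c,'w8.png'); o=get_obs(); print(redmask(c)[1],fitlid(c,104.2,[535,164,o['tcp_rot'][2]],clip=225))
# bar edges by row (top of bar z=164), in world at z=164.2
hsv=cv2.cvtColor(c['img'],cv2.COLOR_RGB2HSV)
t=capture('top'); 
cv2.imwrite('pics/m8.png',cv2.resize(c['img'][90:340,136:386],(600,600),interpolation=cv2.INTER_CUBIC)[:,:,::-1])
E
```

```text
time: 19.45
tool_pos: [534.8, 164.2, 160.4]
tcp_rot: [-3.133, 0.004, -0.419]
contact_force: [-0.2, -0.1, -0.6]
grip_width: 73.1
19.45 [534.79 164.24 160.42] [-3.13  0.   -0.42] F [-0.18 -0.14 -0.57] M [0.02 0.03 0.  ] tau6 -0.001 q6 2.141
[ 211  176  100   75 5771] (array([532.421, 164.563,  -0.345]), np.float64(0.06941808433648976))
```

View pics/m8.png

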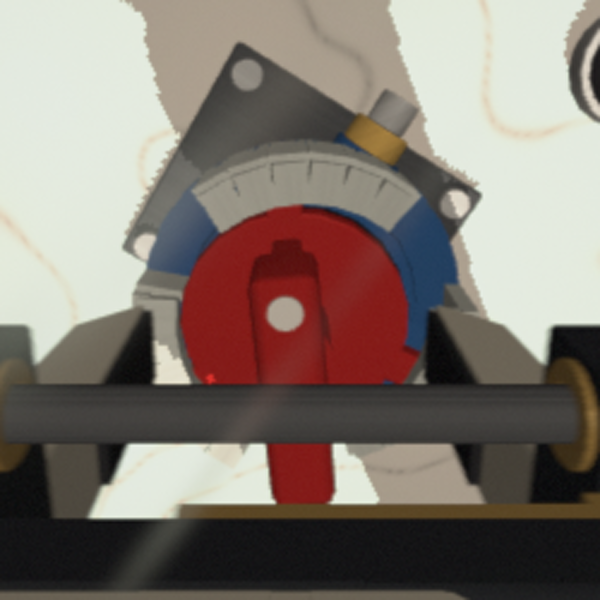

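The lid's fitted yaw is −0.345 against the tool's −0.419, so it did slip about 4° in the grip. I'll realign and regrip.

```bash
python3 -m handwheel '[[[0,0,-0.3],[0,0,0.075]],[[0,0,0],[0,0,0]],[[0,0,0],[0,0,0]]]' 0 >/dev/null; python3 s.py; python3 -m handwheel '[[[0,0,0],[0,0,0]],[[0,0,0],[0,0,0]],[[0,0,0],[0,0,0]],[[0,0,0],[0,0,0]],[[0,0,0],[0,0,0]],[[0,0,0],[0,0,0]],[[0,0,0],[0,0,0]],[[0,0,0],[0,0,0]]]' 1; python3 s.py
```

```text
19.93 [534.83 164.19 160.11] [-3.13  0.   -0.35] F [ 0.24 -0.77 -0.08] M [ 0.05  0.03 -0.01] tau6 -0.010 q6 2.067
time: 20.92
tool_pos: [534.5, 163.5, 160.1]
tcp_rot: [-3.134, 0.004, -0.344]
contact_force: [-1.2, -1.7, 1.0]
grip_width: 18.2
20.93 [534.55 163.52 160.1 ] [-3.13  0.   -0.34] F [-1.24 -1.67  0.98] M [-0.27  0.17 -0.05] tau6 0.026 q6 2.066
```

```bash
H="python3 -m handwheel"; S="python3 s.py"
$H '[[[-0.3,-0.6,0],[0,0,0]],[[0,0,0],[0,0,0]]]' >/dev/null; $S; S="python3 s.py 0.36"
$H '[[[0,0,0],[0,0,-0.015]]]' >/dev/null && $S && 
$H '[[[0,0,0],[0,0,-0.015]]]' >/dev/null && $S && 
$H '[[[0,0,0],[0,0,-0.015]]]' >/dev/null && $S && 
$H '[[[0,0,0],[0,0,-0.015]]]' >/dev/null && $S
```

```text
21.18 [534.52 163.47 160.14] [-3.13  0.   -0.34] F [-0.35 -1.7  -0.27] M [-0.21  0.09  0.03] tau6 0.015 q6 2.065
21.3 [534.51 163.44 160.12] [-3.13  0.   -0.36] F [ 0.15 -2.17 -0.2 ] M [-0.27  0.03  0.11] tau6 -0.123 q6 2.080
21.43 [534.51 163.43 160.12] [-3.13  0.   -0.38] F [-0.66 -2.29  0.75] M [-0.35  0.05  0.21] tau6 0.034 q6 2.096
21.55 [534.48 163.4  160.11] [-3.13  0.   -0.39] F [-0.97 -3.27 -0.59] M [-0.34  0.08  0.27] tau6 0.113 q6 2.111
21.68 [534.48 163.38 160.11] [-3.13  0.   -0.4 ] F [-1.11 -3.19  0.14] M [-0.48  0.12  0.38] tau6 0.196 q6 2.126
STOP
```

```bash
H="python3 -m handwheel"; S="python3 s.py 0.47"
$H '[[[0,0,0],[0,0,0]]]' >/dev/null && $S &&
$H '[[[0,0,0],[0,0,-0.01]]]' >/dev/null && $S && 
$H '[[[0,0,0],[0,0,0]]]' >/dev/null && $S &&
$H '[[[0,0,0],[0,0,-0.01]]]' >/dev/null && $S
python3 - <<'E'
from h import *
c=capture('wrist'); o=get_obs(); print(fitlid(c,103.9,[533,164,-.35],clip=225)); save(c,'w9.png')
E
```

```text
21.8 [534.48 163.39 160.11] [-3.13  0.   -0.4 ] F [ 0.14 -4.16  0.16] M [-0.5   0.08  0.3 ] tau6 0.390 q6 2.125
21.93 [534.46 163.39 160.12] [-3.13  0.   -0.41] F [ 0.53 -3.58  0.29] M [-0.65  0.14  0.35] tau6 0.261 q6 2.135
22.05 [534.45 163.41 160.12] [-3.13  0.   -0.41] F [-1.06 -3.99 -0.06] M [-0.68  0.13  0.37] tau6 0.426 q6 2.135
22.18 [534.45 163.42 160.12] [-3.13  0.   -0.42] F [-0.24 -4.27  0.02] M [-0.74  0.15  0.45] tau6 0.332 q6 2.145
(array([ 5.32461408e+02,  1.64688538e+02, -3.96455873e-01]), np.float64(0.14963834206468496))
```

```bash
H="python3 -m handwheel"; S="python3 s.py"
$H '[[[0,-0.3,0],[-0.012,0,0]],[[0,0,0],[0,0,0]]]' >/dev/null; $S;  $H '[[[0,-0.3,0],[-0.012,0,0]],[[0,0,0],[0,0,0]]]' >/dev/null; $S; S="python3 s.py 0.5"
$H '[[[0,0,0],[0,0,-0.01]]]' >/dev/null && $S && 
$H '[[[0,0,0],[0,0,0]]]' >/dev/null && $S &&
$H '[[[0,0,0],[0,0,0]]]' >/dev/null && $S
```

```text
22.48 [534.45 163.57 160.12] [ 3.14 -0.   -0.42] F [-0.57 -2.01  0.03] M [-0.34  0.15  0.4 ] tau6 0.466 q6 2.157
22.73 [534.47 163.65 160.13] [ 3.13 -0.01 -0.42] F [-0.44  2.    0.7 ] M [0.38 0.05 0.41] tau6 0.433 q6 2.169
22.85 [534.52 163.52 160.13] [ 3.13 -0.01 -0.43] F [-0.32  1.53  0.45] M [0.54 0.06 0.43] tau6 0.283 q6 2.179
22.98 [534.55 163.42 160.13] [ 3.13 -0.01 -0.43] F [-0.87  2.61 -0.46] M [0.74 0.   0.4 ] tau6 0.431 q6 2.179
23.1 [534.55 163.39 160.13] [ 3.13 -0.01 -0.43] F [-0.82  4.17 -0.65] M [0.84 0.06 0.38] tau6 0.379 q6 2.178
```

The static moment averages about 0.40 N m, which is snug. I'll relieve the side moment, open, and check the lid's angle against the −0.345 measured before.

```bash
python3 -m handwheel '[[[0,0,0],[0.008,0,0]],[[0,0,0],[0,0,0]]]' >/dev/null; python3 s.py; python3 -m handwheel '[[[0,0,0],[0,0,0]],[[0,0,0],[0,0,0]],[[0,0,0],[0,0,0]],[[0,0,0],[0,0,0]],[[0,0,0],[0,0,0]]]' 0; python3 s.py
python3 - <<'E'
from h import *
c=capture('wrist'); o=get_obs(); print(redmask(c)[1],fitlid(c,103.9,[533,164,-.37],clip=225),o['grip_width']); save(c,'w10.png')
def bar(f):
    i=cv2.imread(f); h=cv2.cvtColor(i,cv2.COLOR_BGR2HSV)
    d=(h[...,1]<70)&(h[...,2]>110); d[:205]=0; d[236:]=0; d[:,:245]=0; d[:,272:]=0
    v,u=np.nonzero(d); r=((h[...,0]<8)|(h[...,0]>172))&(h[...,1]>120)
    x=[np.nonzero(r[k,235:285])[0].mean()+235 for k in range(278,296,3)]
    return u.mean(),v.mean(),np.round(x,1)
for f in('pics/w8.png','pics/w10.png'): print(bar(f))
E
```

```text
23.35 [534.58 163.11 160.13] [ 3.14 -0.   -0.43] F [ 0.08  4.19 -1.3 ] M [ 0.96 -0.04  0.35] tau6 0.313 q6 2.170
time: 23.98
tool_pos: [534.5, 162.8, 160.2]
tcp_rot: [3.136, -0.003, -0.434]
contact_force: [0.3, -0.1, 0.1]
grip_width: 63.4
23.98 [534.54 162.84 160.15] [ 3.14 -0.   -0.43] F [ 0.28 -0.09  0.06] M [0.03 0.06 0.  ] tau6 0.001 q6 2.170
[ 208  176   98   74 5703] (array([ 5.32576087e+02,  1.64291565e+02, -3.87032242e-01]), np.float64(0.06971012848414834)) 67.31254101421888
(np.float64(254.5), np.float64(220.25), array([260.5, 260.5, 260.5, 261.5, 261.5, 262. ]))
(np.float64(252.12883435582822), np.float64(220.49079754601226), array([258.5, 258.5, 258.5, 259. , 259.5, 259.5]))
```

The second pass took the lid another 2.4° (yaw −0.387), ending at about 0.40 N m static, so it's snug. Backing straight up and away.

```bash
python3 -m handwheel '[[[0,0,2],[0,0,0]],[[0,0,10],[0,0,0]],[[0,0,30],[0,0,0]],[[0,0,50],[0,0,0]],[[0,0,20],[0,0,0]],[[-35,-45,0],[0,0,0]],[[-35,-45,0],[0,0,0]],[[-20,-45,0],[0,0,0]],[[0,-45,0],[0,0,0]],[[0,-20,0],[0,0,0]],[[0,0,0],[0,0,0]],[[0,0,0],[0,0,0]]]' 0
python3 - <<'E'
from h import *
t=capture('top'); s=capture('side'); u=proj(t,[534,163,125]).astype(int); v=proj(s,[534,163,120]).astype(int)
r=lambda i:cv2.resize(i,(400,300)); k=lambda i,u:cv2.resize(i[u[1]-30:u[1]+30,u[0]-40:u[0]+40],(400,300),interpolation=cv2.INTER_CUBIC)
cv2.imwrite('pics/m10.png',np.vstack([np.hstack([r(t['img']),r(s['img'])]),np.hstack([k(t['img'],u),k(s['img'],v)])])[:,:,::-1])
E
```

```text
time: 25.52
tool_pos: [444.5, -36.4, 272.5]
tcp_rot: [3.136, -0.003, -0.434]
contact_force: [-0.4, -0.5, 0.7]
grip_width: 92.0
```

View pics/m10.png

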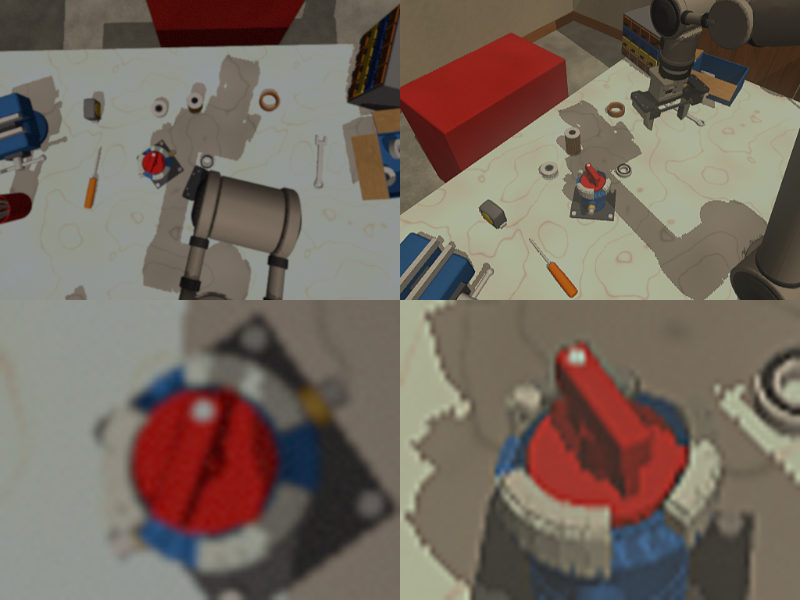

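The lid is seated flat inside the claws and no ears show in the gaps. The other things are where they were, and the robot is clear. Handing in.

```bash
python3 -c "
from plant import bot
print(bot.close_job())"
```

```text
the job is handed in; nothing more can be done
None
```

The red lid is on the canister and screwed clockwise about 56°, to a moment of about 0.40 N m. The highest single reading was 0.49 N m, under the 0.7 N m overstrain limit. The job is handed in at about 26 s of the 67 s allowed.

- **Fitting:** the ears went down through the gaps without contact. The tool's height when the lid reached the seal was within 0.2 mm of what I expected.
- **Slip in the grip:** on the first tightening the crossbar slipped about 4° in the jaws, at an estimated 0.45 N m. I opened, realigned, gripped again and tightened further. The lid then turned about 2.4° more.
- **Last checks:** the moment held at 0.38–0.40 N m just before I let go, with single readings noisy by about 0.05. The final pictures show the lid flat with no ears in the gaps, the other objects apparently unmoved and the arm clear.
- **What disagreed:**
  - The first top-camera estimate of the canister was about 7–9 mm off the wrist camera's. I went with the wrist camera, and the fit bore that out.
  - During tightening the grip also took side moments of up to about 1 N m, which I only partly relieved before opening.
  - On the second pass the tool's height did not drop as the lid turned, so only the moment readings, not any sinking, confirm that it is snug.

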